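Start the hold-down nut on a culture-stack holder

TASK

Put the large flange nut, flange down, over the stud of the tray holder, gently turn it backwards (anticlockwise from above) until its thread drops in, then screw it down clockwise, without forcing it, until the flange is fully home, flat on the strap. Let go of it, and leave the other things on the bench where they are.

Things in the scene. Friction and masses are not known exactly. Their poses are not given: they have to be found in the camera images.
- nut: the larger of the two plain steel hexagon nuts, lying flange down: 44 mm across flats, 51 mm across corners, 36 mm tall in all; the bottom 5 mm is a round flange of 60 mm diameter, the hexagon stands above it. 0.2 to 0.31 kg. Origin: centre of the underside; z up along the bore; x normal to one flat (flats face every 60 degrees from x).
- nut_lugs (a point): point on the nut's axis, 8 mm above its underside, level with the three inside lugs: round bars 4.4 mm thick, 120 degrees apart, that reach from the 29 mm bore in to a 19 mm circle. Their angle to the flats is not given. The thread is spoiled by more than 60 N between nut and stud or strap: about 0.2 N m of turning load at a stop.
- seat (a point): point on the stud's axis level with the strap's flat top face, 30 mm above the bench: the nut's underside lies here when fully home. z up, x along the strap towards the trays. From the drop-in (underside about 4 mm above), some 72 degrees clockwise lowers the flange onto the strap by the nut's own weight; a dead stop follows 15 degrees later. The thread has 1.5 mm sideways and 2 mm vertical play.
- land (a point): point on the stud's axis at the flat top of its coarse three-start right-hand thread (26 mm outside), 18 mm above the strap; three 3 mm stop teeth rise from it, each with an entry slot on its clockwise side. The thread's angle is random, not given. With the lugs on the land the nut's underside is 12 mm above the strap (15 on the teeth). Up to 120 degrees anticlockwise brings the lugs over the slots.
- stud_tip (a point): top of the fixed steel stud, on its axis, 44 mm above the strap: a smooth pilot 16 mm in diameter, tapered to 11 mm over its last 4 mm, rising from the land. Over the slots the loose nut drops about 8 mm by its own weight and the teeth stop it from turning farther anticlockwise; clockwise on the land its lugs only jam against the teeth.
- holder: the fixed tray holder with strap and stud: aluminium base 310 x 180 x 10 mm, from 50 mm before to 260 mm beyond the stud axis, steel strap 40 mm wide, its top 30 mm above the bench, and from 95 mm beyond the axis clear culture trays up to 58 mm above the bench, with two blue-capped ports 82 mm high at 235 mm. Origin on the bench under the stud axis; x towards the trays, z up.
- small_nut: another hexagon flange nut, too small for the stud: 30 mm across flats, flange 40 mm, 22 mm tall; origin centre of underside. Leave it.
- washer: flat steel washer, 48 mm outside, 4 mm thick, on the bench; origin centre of underside. Leave it.
- wrench: steel spanner about 170 mm long lying on the bench; origin under its middle. Leave it.
- bottle: closed bottle, 64 mm diameter, 130 mm tall; origin centre of underside. Leave it.
- dish: flat round clear dish with lid, 90 mm diameter, 17 mm tall; origin centre of underside. Leave it.
- tip_box: box with a clear lid, 87 x 117 x 63 mm; origin centre of underside. Leave it.
- vial_rack: white rack of eight blue-capped vials, 70 x 160 mm, 80 mm tall; origin centre of underside. Leave it.
Things that resemble listed ones, but are neither listed nor needed, are in the scene too. Leave any red look-alike of the nut alone.

How it is judged:
By the outcome, as a careful person would: the job done as asked, in the order asked, and still so for the second after the job is handed in, with the robot touching nothing.
It also fails if it takes over 72 s, if anything falls off the work surface, if the arm or the gripper's body presses on something with over 40 N, if the wrist force passes 120 N, or if a joint passes its speed limit or range.

ROBOT

A 6-joint arm with a two-finger parallel gripper is mounted at the origin on the work surface. World frame = base frame: x ahead of the robot, y to its left, z up, the work surface at z = 0. Lengths are in mm, angles in rad, forces in N, time in s.
With the tool pointing down it reaches from about 375 to 925 mm from the base axis. Payload 5.7 kg.
Tool frame: the origin (TCP) lies midway between the tips of the shut fingers; the grasp point (between the pads) lies 19 mm behind it; z points along the fingers, y is the direction in which the jaws open and shut (so a half turn about z gives the same grasp; the last joint's range is limited). The gripper opens to 88 mm and grips with 3 to 60 N. Pads are 20 mm wide; open, the fingers measure 115 mm over their backs; the gripper's body (75 mm by 178 mm) begins 61 mm behind the grasp point.
Start: joints at [-1.28, 0.359, 1.51, -0, 1.272, -0.115], TCP at [236.834, -551.246, 222.623] pointing down, gripper open.
Joint ranges: [-2.97, 2.97], [-1.01, 2.36], [0.21, 2.38], [-0.96, 4.11], [0.2, 2.71], [-2.98, 2.98]. Speed limits (rad/s): [2.39, 2.39, 3.14, 3.14, 3.14, 3.14].

INTERFACE

Orientations are given as a unit quaternion [w, x, y, z].
In Python, from workcell import ctrl gives the robot as it stands. The module is installed in compiled form; this text tells all that it offers.
- The arm moves only by the tool apply_moves, never from a script. Its argument "rows" is a list of rows, each a list of 5 numbers: the shift along the tool's x, y, z in mm, then the turn about the tool's z in degrees, then the finger opening in mm, from 0 to 87.8. In form: [[tx, ty, tz, yaw, claw], ...]. A call has 1 to 8 rows; each row shifts and turns the pose as measured when the row begins, along the tool's axes as they then stand; what a row does not reach is not made up. A row lasts 1/12 s, in which the tool goes at most 41.7 mm and 7.16 degrees, less where a joint would pass 70% of its speed; a pose out of reach is approached as far as the arm can. A call with a gripper value outside its range is refused whole. The fingers move at their own pace and stop on an object; "newtons" is the grip in N (left out, the last holds). Time passes only in rows, so rows that do not move let the fingers close. It gives the time, the measured TCP pose, the force and the opening at its end, in the units of the state.
- ctrl.read_state(): the state, without advancing time (a new reading comes with each control period).
- ctrl.grab_frame(name): name is "side" or "top"; returns a dict with "image" (400x640x3 uint8, red, green, blue), "range_z" (400x640 float32, mm along the optical axis (not along the pixel's ray), 0 where there is no reading), "intrinsics" (3x3 intrinsics, pixels), "camera_from_world" (4x4, takes a point from world to camera coordinates). Camera axes: x right, y down, z forward; pixel columns grow to the right and rows downward; lengths in mm; the calibration is good to about 2 mm. A picture is of the moment at which its call begins.
- ctrl.hand_in(): hands the job in, once; it reports no verdict.
The state is a dict: "clock": time; "joint_pos": joint angles; "qvel": joint speeds; "joint_torque": joint torques, N m; "ee_pos": TCP position; "eef_rot": TCP orientation; "force": force on the tool from outside, world axes, zero at the start; "moment": the same for the moment, N m; "finger_gap": finger opening in mm.
Only numpy, scipy, OpenCV 4.12 (cv2) and the standard library are available. Lean on these libraries where they do the work, as an engineer would, in place of code of your own. Each camera call takes 0.05 s, during which the arm holds its last target. There are 200 camera calls.

## Working session

There is one attempt and no reset: what is moved stays moved. The work goes in short steps, Python scripts to look and compute and a tool call to move; the robot and the scene stay as the last step left them, time stands still between calls to the robot, and variables do not carry over. Pictures are saved under pics/ and viewed, about 8 in all and at most 12, crops included, and the job is handed in when it is done.

Besides the shell and the picture viewer there is one more tool, called after ">>>" as name(argument=value, ...) on one line, values as JSON. apply_moves: Moves the arm, as the interface text tells. Its arguments: {"type":"object","properties":{"rows":{"type":"array","items":{"type":"array","items":{"type":"number"}}},"newtons":{"type":"number"}},"required":["rows"]}

```bash
mkdir -p pics
cat > h.py <<'E'
import numpy as np, cv2
from workcell import ctrl
def grab(n):
    f=ctrl.grab_frame(n); cv2.imwrite  # noqa
    return f
def save(img,name,scale=1):
    cv2.imwrite('pics/'+name,cv2.resize(cv2.cvtColor(img,cv2.COLOR_RGB2BGR),None,fx=scale,fy=scale,interpolation=cv2.INTER_CUBIC))
def ray(f,u,v):
    T=f['camera_from_world'];K=f['intrinsics'];R=T[:3,:3]
    return -R.T@T[:3,3], R.T@np.linalg.solve(K,[u,v,1.])
def onplane(f,u,v,z):
    o,d=ray(f,u,v); return o+d*(z-o[2])/d[2]
def proj(f,p):
    c=f['camera_from_world']@np.append(p,1.); q=f['intrinsics']@c[:3]; return q[:2]/q[2]
def cloud(f):
    z=f['range_z'].astype(float);K=f['intrinsics'];v,u=np.indices(z.shape)
    P=np.stack([(u-K[0,2])/K[0,0]*z,(v-K[1,2])/K[1,1]*z,z],-1)
    T=f['camera_from_world'];W=(P-T[:3,3])@T[:3,:3]; W[z==0]=np.nan; return W
E
python3 - <<'E'
from h import *
import pickle
print(ctrl.read_state())
F={n:grab(n) for n in('top','side')}
pickle.dump(F,open('f0.pkl','wb'))
for n in F:
    save(F[n]['image'],n+'0.png',1.25); o,d=ray(F[n],320,200); print(n,o,d,F[n]['intrinsics'][0])
E
```

```text
{'clock': 0.0, 'joint_pos': array([-1.28010125e+00,  3.59501565e-01,  1.51140706e+00, -1.25482568e-05,
        1.27246257e+00, -1.15112257e-01]), 'qvel': array([-0.00102937, -0.00076397,  0.00049009, -0.0013646 ,  0.00176652,
        0.00119627]), 'joint_torque': array([ 1.08226229e-04, -5.15386963e+01, -2.70727766e+01,  6.74171839e-02,
        3.50753206e-02, -1.35199675e-04]), 'ee_pos': array([ 236.64637498, -550.63641037,  221.82127243]), 'eef_rot': array([-8.85321720e-04,  9.79484817e-01,  2.01516009e-01, -8.39424621e-05]), 'force': array([ 0.32819362, -0.03161224, -0.66348708]), 'moment': array([ 0.02395177,  0.0140886 , -0.00439637]), 'finger_gap': 87.4296192207154}
top [ 490.40158236   -9.01494567 1175.83886754] [ 0.05226445  0.0124055  -0.99859958] [411.67357924   0.         318.38138455]
side [ -15.34756656  929.50649884 1172.69954152] [ 0.3631849  -0.60508706 -0.70852882] [447.78927233   0.         323.04522325]
```

View pics/top0.png

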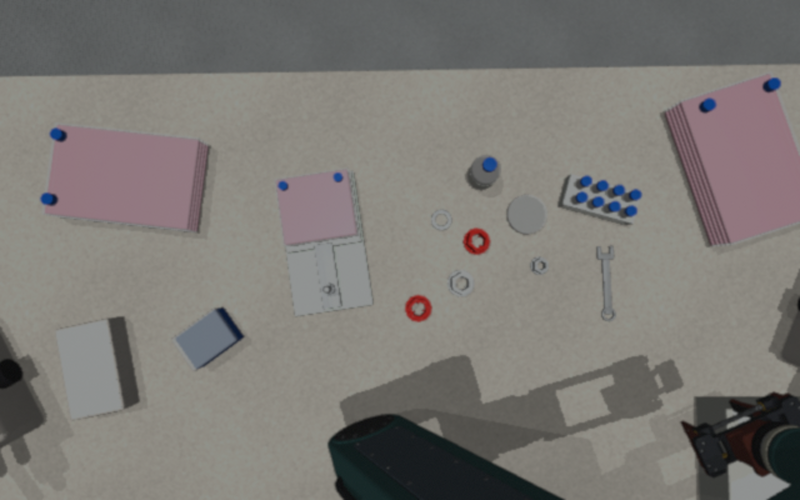

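View pics/side0.png

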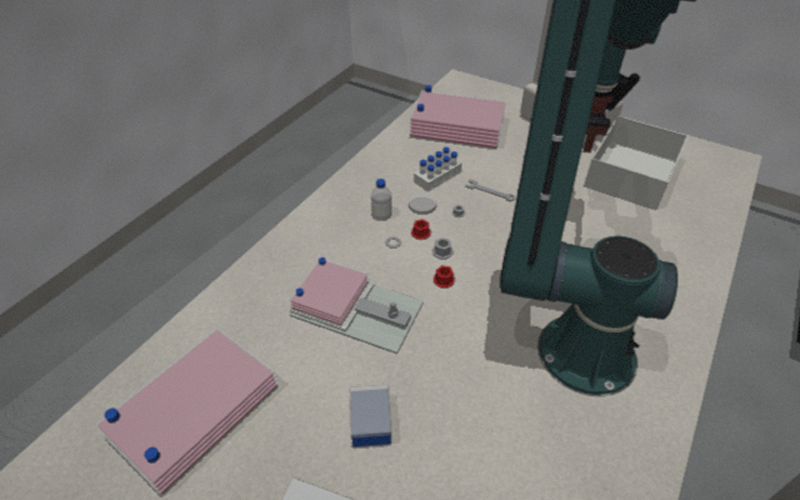

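Top view (800-wide picture): candidates are the grey nut at (460,283), red look-alikes at (477,241) and (418,308), the small nut at (539,265) and the washer at (441,219). The choice is the grey nut at (460,283). The stud is at (329,288), with the trays behind it at larger x. One close crop of each to check.

Run:
```python
from h import *
import pickle
F=pickle.load(open('f0.pkl','rb'))
t,s=F['top'],F['side']
def crop(f,u,v,w=24): return cv2.resize(f['image'][v-w:v+w,u-w:u+w],(380,285*380//285),interpolation=cv2.INTER_CUBIC)
a=np.hstack([crop(t,368,226,20),crop(t,263,230)]);
save(np.vstack([a,np.hstack([crop(s,354,198,20),crop(s,314,250)])])[:, :],'c1.png',0.78)
for n,f in F.items():
    W=cloud(f)
    for nm,(u,v) in dict(nut=(368,226) if n=='top' else (354,198),stud=(263,230) if n=='top' else (314,248),small=(431,212) if n=='top' else (367,168)).items():
        w=W[v-14:v+15,u-14:u+15].reshape(-1,3); w=w[np.isfinite(w[:,0])]
        print(n,nm,onplane(f,u,v,20).round(0), np.percentile(w[:,2],[2,50,98]).round(1))
        for lo,hi in ((20,50),(55,90)):
            q=w[(w[:,2]>lo)&(w[:,2]<hi)]
            if len(q): print('  ',lo,hi,len(q),q.mean(0).round(1),q.min(0).round(1),q.max(0).round(1))
```

```text
top nut [ 477. -128.   20.] [-3.5  2.2 38.8]
   20 50 143 [ 476.1 -130.2   35.4] [ 452.  -151.8   20.4] [ 498.9 -108.1   40.9]
top stud [468. 166.  20.] [ 7.  25.5 72.5]
   20 50 385 [468.5 163.1  31.8] [428.8 138.1  21.8] [507.5 189.7  49.9]
   55 90 30 [466.4 162.8  71.5] [458.4 156.6  55.4] [471.9 169.5  76.6]
top small [ 514. -305.   20.] [-3.6  1.5 24.5]
   20 50 62 [ 513.8 -310.    23.4] [ 497.3 -324.1   20. ] [ 528.1 -294.8   27.8]
side nut [ 474. -128.   20.] [-5.1  1.5 37.5]
   20 50 116 [ 476.7 -128.6   31.6] [ 434.  -167.6   20.3] [550.3 -49.2  41.5]
side stud [478. 146.  20.] [ 3.  13.  68.9]
   20 50 311 [466.9 168.   31.1] [420.7 138.2  20.5] [525.1 189.8  49.7]
   55 90 30 [463.7 167.4  68.7] [457.  157.6  56.2] [472.  174.   79.8]
side small [ 509. -301.   20.] [-6.   0.2 21. ]
   20 50 22 [ 510.6 -306.3   22.7] [ 494.7 -319.    20.1] [ 523.8 -292.1   26.6]
```

View pics/c1.png

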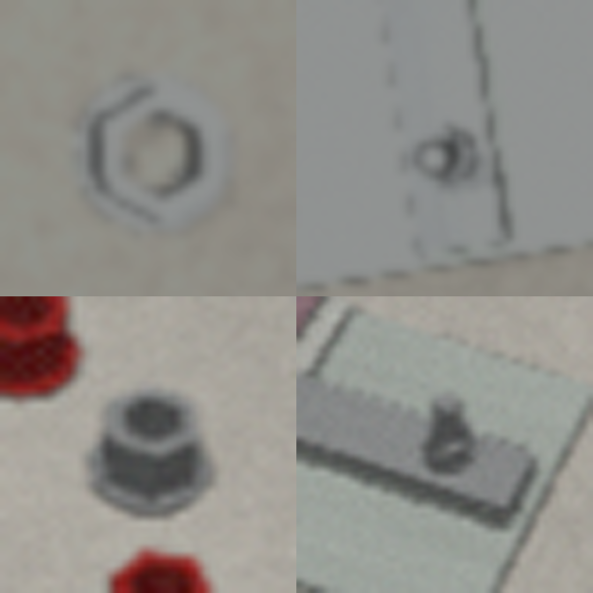

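The crop confirms the nut: grey, tall hexagon on a wide flange, bore centre at top pixel ≈(369.6,227), with one flat facing roughly world ±y. The stud tip is at top ≈(261.3,231) and side ≈(314.4,243.4). Next I compute the exact points and the hex angle.

Run:
```python
from h import *
import pickle
F=pickle.load(open('f0.pkl','rb'))
t,s=F['top'],F['side']
print('nut bore z36',onplane(t,348+160/7.42-.5,206+155/7.42-.5,36).round(1), 'side', onplane(s,334+152/7.42-.5,178+(418-297)/7.42-.5,36).round(1))
print('stud top',onplane(t,239+138/6.19-.5,206+155/6.19-.5,74).round(1),'side',onplane(s,290+151/6.19-.5,226+108/6.19-.5,74).round(1))
W=cloud(t)[206:247,348:390].reshape(-1,3); q=W[(W[:,2]>31)&(W[:,2]<42)]
c=(q.min(0)+q.max(0))/2; print('nut top pts',len(q),q.mean(0).round(1),c.round(1),np.ptp(q,0).round(1))
h=np.float32(q[:,:2]); print(cv2.minEnclosingCircle(h), cv2.minAreaRect(h))
# hexagon support: width by direction
best=[(np.ptp(h@[np.cos(a),np.sin(a)]),round(np.degrees(a))) for a in np.radians(range(0,180,10))]
for k in range(0,60,10): print(k,np.mean([w for w,a in best if a%60==k]).round(1))
# strap direction: points with z~30 near stud
W=cloud(t)[180:260,225:305].reshape(-1,3); q=W[(W[:,2]>26)&(W[:,2]<34)]
q=q[abs(q[:,1]-165)<40]; print('strap',cv2.minAreaRect(np.float32(q[:,:2])),len(q))
```

```text
nut bore z36 [ 475.8 -129.6   36. ] side [ 477.8 -132.1   36. ]
stud top [467.8 164.   74. ] side [465.7 165.4  74. ]
nut top pts 130 [ 475.7 -130.5   36.5] [ 475.5 -130.7   36.4] [46.9 42.   9. ]
((475.4658203125, -130.7532501220703), 24.177692413330078) ((475.4552001953125, -130.91558837890625), (42.03715133666992, 46.86544418334961), 89.00493621826172)
0 47.5
10 47.2
20 45.6
30 43.1
40 44.9
50 46.9
strap ((500.54986572265625, 160.71240234375), (152.93064880371094, 67.49179077148438), 1.0773379802703857) 627
```

>>> apply_moves(rows=[[32,-24,0,0,87],[32,-24,0,0,87],[32,-24,0,0,87],[32,-24,0,0,87],[32,-24,0,0,87],[32,-24,0,0,87],[32,-24,0,0,87],[32,-24,0,0,87]], newtons=25)

```text
clock: 0.77
ee_pos: [397.2, -270.2, 218.1]
eef_rot: [-0.001, 0.981, 0.195, -0.002]
force: [0.8, -0.4, -0.6]
finger_gap: 87.1
```

>>> apply_moves(rows=[[0,0,0,6,87],[0,0,0,6,87],[0,0,0,6,87],[0,0,0,5,87]])

```text
clock: 1.1
ee_pos: [400.0, -258.6, 217.0]
eef_rot: [-0.003, 1.0, -0.005, -0.002]
force: [-0.0, 0.2, 0.2]
finger_gap: 87.1
```

>>> apply_moves(rows=[[15.5,-26,20,0,87],[15.5,-26,20,0,87],[15.5,-26,20,0,87],[15.5,-26,20,0,87],[15.5,-26,20,0,87],[0,0,0,0,87],[0,0,0,0,87]])

```text
clock: 1.68
ee_pos: [482.8, -126.2, 113.4]
eef_rot: [-0.001, 1.0, -0.01, -0.001]
force: [0.6, -0.6, -0.2]
finger_gap: 87.2
```

```bash
python3 -c "
from h import *
s=ctrl.read_state();print(s['ee_pos'],s['eef_rot'],s['joint_pos'],s['force'],s['moment'])"
```

```text
[ 482.80138315 -126.19332917  113.38576145] [-8.66064353e-04  9.99952375e-01 -9.60829542e-03 -1.47593061e-03] [-3.94553987e-01  3.51628116e-01  1.84694564e+00  6.12483274e-04
  9.46405263e-01  1.19510035e+00] [ 0.56781247 -0.57215037 -0.19877488] [0.02272853 0.05975335 0.04247386]
```

>>> apply_moves(rows=[[-3.5,2.5,10,1,87],[-3.5,2.5,20,0,87],[0,0,25,0,87],[0,0,20,0,87],[0,0,10,0,87],[0,0,5,0,87],[0,0,0,0,87]])

```text
clock: 2.27
ee_pos: [476.3, -137.4, 24.3]
eef_rot: [0.001, 1.0, -0.019, 0.001]
force: [-0.0, 0.0, -1.1]
finger_gap: 86.9
```

>>> apply_moves(rows=[[0,-3,5,-1,87],[0,-2,5,-1,87],[0,0,3,0,87],[0,0,0,0,87]])

```text
clock: 2.6
ee_pos: [478.0, -134.3, 12.9]
eef_rot: [0.002, 1.0, -0.001, 0.003]
force: [0.8, -0.5, -0.3]
finger_gap: 86.9
```

>>> apply_moves(rows=[[-2,-3,3,0,87],[0,0,0,0,87],[0,0,0,0,43],[0,0,0,0,43],[0,0,0,0,43],[0,0,0,0,43],[0,0,0,0,43],[0,0,0,0,43]], newtons=15)

```text
clock: 3.27
ee_pos: [477.0, -131.0, 10.9]
eef_rot: [0.003, 1.0, -0.0, 0.005]
force: [1.1, 0.2, 0.7]
finger_gap: 50.4
```

>>> apply_moves(rows=[[0,0,0,0,40],[0,0,0,0,40],[0,0,0,0,40],[0,0,0,0,40]], newtons=25)

```text
clock: 3.6
ee_pos: [477.0, -130.9, 10.8]
eef_rot: [0.003, 1.0, -0.0, 0.004]
force: [0.3, 0.4, -0.2]
finger_gap: 43.8
```

>>> apply_moves(rows=[[0,0,-10,0,40],[0,0,-25,0,40],[0,0,-35,0,40],[0,0,-35,0,40],[0,0,-25,0,40],[0,0,0,0,40]])

```text
clock: 4.1
ee_pos: [472.1, -128.9, 145.9]
eef_rot: [0.001, 1.0, -0.0, -0.0]
force: [1.0, 0.4, -2.6]
finger_gap: 44.3
```

>>> apply_moves(rows=[[0,-15,0,0,40],[0,-30,0,0,40],[0,-40,0,0,40],[0,-40,0,0,40],[0,-40,0,0,40],[0,-30,0,0,40],[0,-15,0,0,40],[0,0,0,0,40]])

```text
clock: 4.77
ee_pos: [471.2, 86.6, 145.0]
eef_rot: [0.003, 1.0, -0.004, 0.002]
force: [0.1, -0.5, -2.1]
finger_gap: 44.1
```

>>> apply_moves(rows=[[-2,-20,0,0,40],[-2,-25,0,0,40],[0,-20,5,0,40],[0,-8,10,0,40],[0,0,10,0,40],[0,0,0,0,40]])

```text
clock: 5.27
ee_pos: [464.7, 159.3, 115.3]
eef_rot: [0.005, 1.0, -0.002, -0.001]
force: [0.3, -0.5, -2.6]
finger_gap: 44.1
```

Run:
```python
from h import *
import pickle
F={n:grab(n) for n in('top','side')}; pickle.dump(F,open('f1.pkl','wb'))
s=ctrl.read_state();print(s['clock'],s['ee_pos'],s['eef_rot'],s['joint_pos'][5],s['force'],s['moment'])
def crop(f,u,v,w=40): return cv2.resize(f['image'][v-w:v+w,u-w:u+w],(400,400),interpolation=cv2.INTER_CUBIC)
save(np.hstack([crop(F['top'],261,231),crop(F['side'],314,244)]),'c2.png')
```

```text
5.3667 [465.49540205 159.04737088 116.51866166] [ 4.34538534e-03  9.99986674e-01 -2.78701641e-03 -4.71306830e-05] 1.7778738169266664 [ 1.06219024 -0.48074674 -1.85272827] [-0.00684366  0.02085914 -0.03143383]
```

View pics/c2.png

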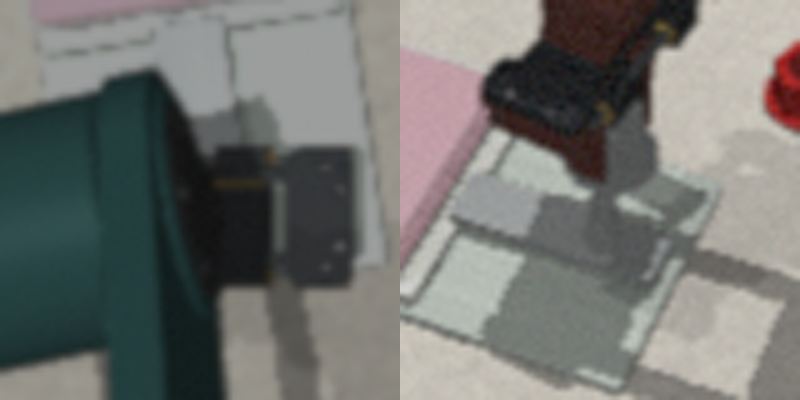

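Top view is blocked by the arm. In the side crop (right half), the nut hangs upright at about (632,150), just above the shadowed stud at about (605,210). Next: correct the offset and lower in small, force-watched steps.

>>> apply_moves(rows=[[1.5,-3,0,0,40],[1,-2,5,0,40],[0,0,8,0,40],[0,0,5,0,40],[0,0,0,0,40]])

```text
clock: 5.78
ee_pos: [470.1, 161.8, 98.0]
eef_rot: [0.004, 1.0, -0.004, 0.001]
force: [-0.9, -0.5, -2.7]
finger_gap: 43.8
```

```bash
cat > st.py <<'E'
from h import *
s=ctrl.read_state();w,x,y,z=s['eef_rot']
print(round(s['clock'],2),s['ee_pos'].round(1),'yaw',round(np.degrees(2*np.arctan2(y,x)),1),'tilt',round(w,4),round(z,4),'j6',round(s['joint_pos'][5],2),'F',s['force'].round(1),'M',s['moment'].round(3),'gap',round(s['finger_gap'],1))
E
python3 st.py
```

```text
5.78 [470.1 161.8  98. ] yaw -0.5 tilt 0.0045 0.0013 j6 1.79 F [-0.9 -0.5 -2.7] M [ 0.051  0.032 -0.008] gap 43.8
```

>>> apply_moves(rows=[[-1.5,-2,3,0,40],[0,-1,4,0,40],[0,0,2,0,40],[0,0,0,0,40]])

```text
clock: 6.12
ee_pos: [468.1, 164.7, 87.6]
eef_rot: [0.005, 1.0, -0.005, 0.001]
force: [-0.6, -0.3, -2.2]
finger_gap: 43.8
```

Run:
```python
import st
from h import *
f=grab('side')
im=f['image']; u,v=314,240;w=22
c=cv2.resize(im[v-w:v+w,u-w:u+w],(500,500),interpolation=cv2.INTER_CUBIC)
save(np.clip(c.astype(float)*1.6,0,255).astype(np.uint8),'c3.png')
```

```text
6.12 [468.1 164.7  87.6] yaw -0.5 tilt 0.0046 0.0008 j6 1.79 F [-0.6 -0.3 -2.2] M [-0.009  0.029 -0.014] gap 43.8
```

View pics/c3.png

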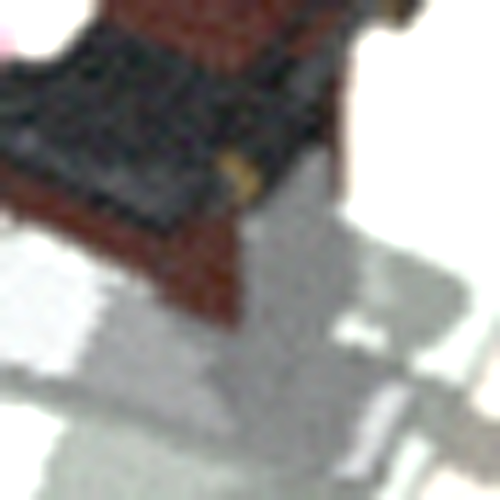

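The side crop shows the nut directly over the stud, but the grey-on-grey edge can't be resolved. I go on by force in small steps.

>>> apply_moves(rows=[[0,0,3,0,40],[0,0,3,0,40],[0,0,2,0,40],[0,0,0,0,40]])

```text
clock: 6.5
ee_pos: [468.7, 164.8, 79.4]
eef_rot: [0.004, 1.0, -0.004, 0.001]
force: [1.3, 0.8, -3.1]
finger_gap: 43.9
```

>>> apply_moves(rows=[[0,0,1.5,0,40],[0,0,1.5,0,40],[0,0,0,0,40]])

```text
clock: 6.75
ee_pos: [468.8, 164.7, 76.0]
eef_rot: [0.004, 1.0, -0.004, 0.001]
force: [0.4, 0.1, -2.7]
finger_gap: 44.0
```

```bash
python3 st.py
```

```text
6.75 [468.8 164.7  76. ] yaw -0.5 tilt 0.0045 0.0015 j6 1.79 F [ 0.4  0.1 -2.7] M [ 0.005  0.03  -0.028] gap 44.0
```

>>> apply_moves(rows=[[0,0,1.5,0,40],[0,0,1.5,0,40],[0,0,0,0,40]])

```text
clock: 7.0
ee_pos: [469.0, 164.8, 72.9]
eef_rot: [0.004, 1.0, -0.005, 0.002]
force: [0.1, 0.3, -2.1]
finger_gap: 44.1
```

>>> apply_moves(rows=[[0,0,1.5,0,40],[0,0,1.5,0,40],[0,0,0,0,40]])

```text
clock: 7.25
ee_pos: [469.1, 164.8, 69.6]
eef_rot: [0.004, 1.0, -0.005, 0.002]
force: [-0.3, 0.1, -3.0]
finger_gap: 43.9
```

```bash
python3 st.py
```

```text
7.25 [469.1 164.8  69.6] yaw -0.5 tilt 0.0043 0.0018 j6 1.79 F [-0.3  0.1 -3. ] M [ 0.076  0.024 -0.063] gap 43.9
```

>>> apply_moves(rows=[[-0.4,0,2,0,40],[-0.2,0,2,0,40],[0,0,2,0,40],[0,0,0,0,40]])

```text
clock: 7.58
ee_pos: [468.5, 164.8, 63.0]
eef_rot: [0.004, 1.0, -0.005, 0.002]
force: [0.8, -0.2, -2.6]
finger_gap: 44.0
```

>>> apply_moves(rows=[[0,0,2,0,40],[0,0,1,0,40],[0,0,0,0,40]])

```text
clock: 7.83
ee_pos: [468.4, 164.7, 59.5]
eef_rot: [0.004, 1.0, -0.005, 0.002]
force: [0.9, 1.0, -2.2]
finger_gap: 44.1
```

```bash
python3 st.py
```

```text
7.83 [468.4 164.7  59.5] yaw -0.5 tilt 0.0043 0.0017 j6 1.79 F [ 0.9  1.  -2.2] M [ 0.058 -0.005  0.017] gap 44.1
```

>>> apply_moves(rows=[[0,0,1,0,40],[0,0,1,0,40],[0,0,0.8,0,40],[0,0,0,0,40]])

```text
clock: 8.17
ee_pos: [468.3, 164.9, 56.5]
eef_rot: [0.004, 1.0, -0.005, 0.002]
force: [-0.2, 1.0, -2.5]
finger_gap: 44.3
```

>>> apply_moves(rows=[[0,0,0.8,0,40],[0,0,0,0,40]])

```text
clock: 8.33
ee_pos: [468.4, 164.9, 55.6]
eef_rot: [0.004, 1.0, -0.005, 0.002]
force: [0.2, 0.3, -1.8]
finger_gap: 44.2
```

>>> apply_moves(rows=[[0,0,0.8,0,40],[0,0,0,0,40]])

```text
clock: 8.5
ee_pos: [468.4, 164.9, 55.0]
eef_rot: [0.004, 1.0, -0.005, 0.002]
force: [-1.0, -0.0, -0.8]
finger_gap: 43.8
```

>>> apply_moves(rows=[[0,0,0,0,46.5],[0,0,0,0,46.5],[0,0,0,0,46.5],[0,0,0,0,46.5]], newtons=5)

```text
clock: 8.83
ee_pos: [469.4, 165.0, 55.5]
eef_rot: [0.004, 1.0, -0.005, 0.003]
force: [-0.2, 0.1, -0.5]
finger_gap: 46.6
```

```bash
python3 st.py
```

```text
8.83 [469.4 165.   55.5] yaw -0.5 tilt 0.0041 0.0027 j6 1.79 F [-0.2  0.1 -0.5] M [-0.009  0.048 -0.008] gap 46.6
```

>>> apply_moves(rows=[[-0.8,0,1.5,-3,46.5],[0,0,1,-3,46.5],[0,0,0,-3,46.5],[0,0,0,-3,46.5],[0,0,0,-3,46.5],[0,0,0,0,46.5]])

```text
clock: 9.33
ee_pos: [470.5, 165.1, 53.7]
eef_rot: [0.004, 0.991, 0.132, 0.004]
force: [-0.7, 0.0, -0.1]
finger_gap: 46.4
```

```bash
python3 st.py
```

```text
9.33 [470.5 165.1  53.7] yaw 15.2 tilt 0.0044 0.0039 j6 1.52 F [-0.7  0.  -0.1] M [ 0.023 -0.023  0.007] gap 46.4
```

>>> apply_moves(rows=[[-1.2,-0.3,0.7,-3,46.5],[-0.7,-0.2,0.5,-3,46.5],[0,0,0,-3,46.5],[0,0,0,-3,46.5],[0,0,0,0,46.5]])

```text
clock: 9.75
ee_pos: [470.5, 165.5, 53.3]
eef_rot: [0.005, 0.972, 0.235, 0.005]
force: [0.4, 0.4, -0.7]
finger_gap: 46.7
```

```bash
python3 st.py
```

```text
9.75 [470.5 165.5  53.3] yaw 27.2 tilt 0.0047 0.0054 j6 1.31 F [ 0.4  0.4 -0.7] M [0.022 0.04  0.034] gap 46.7
```

>>> apply_moves(rows=[[-1.3,-0.6,0.7,-3,46.5],[-1.3,-0.6,0.7,-3,46.5],[-0.7,-0.4,0.2,-3,46.5],[-0.4,-0.2,0.2,-3,46.5],[0,0,0,0,46.5]])

```text
clock: 10.17
ee_pos: [469.4, 166.0, 52.6]
eef_rot: [0.005, 0.943, 0.333, 0.008]
force: [-0.7, 1.6, -0.4]
finger_gap: 46.6
```

```bash
python3 st.py
```

```text
10.17 [469.4 166.   52.6] yaw 38.9 tilt 0.0055 0.0078 j6 1.11 F [-0.7  1.6 -0.4] M [ 0.057  0.111 -0.013] gap 46.6
```

>>> apply_moves(rows=[[-1.2,0.2,0.5,-3,46.5],[-1,0.1,0.3,-3,46.5],[-0.6,0,0.2,-3,46.5],[-0.4,0,0.2,-3,46.5],[0,0,0,0,46.5]])

```text
clock: 10.58
ee_pos: [468.2, 164.2, 52.0]
eef_rot: [0.006, 0.905, 0.425, 0.008]
force: [-0.3, -0.2, -0.6]
finger_gap: 46.0
```

Run:
```python
import st
from h import *
f=grab('side')
im=f['image']; u,v=318,246;w=22
c=cv2.resize(im[v-w:v+w,u-w:u+w],(560,560),interpolation=cv2.INTER_CUBIC)
save(np.clip(c.astype(float)*1.6,0,255).astype(np.uint8),'c4.png')
```

```text
10.58 [468.2 164.2  52. ] yaw 50.3 tilt 0.0061 0.0084 j6 0.91 F [-0.3 -0.2 -0.6] M [-0.04  -0.026 -0.053] gap 46.0
```

View pics/c4.png

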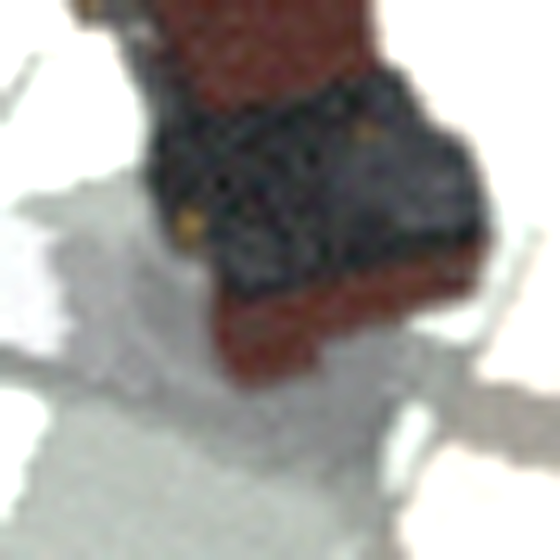

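Finger hides the nut; I carry on by feel (flange probing later tells the height).

>>> apply_moves(rows=[[-0.2,0,0.2,-3,46.5],[-0.3,0,0.2,-3,46.5],[-0.3,0,0.2,-3,46.5],[0,0,0,0,46.5]], newtons=3)

```text
clock: 10.97
ee_pos: [468.4, 163.7, 51.6]
eef_rot: [0.007, 0.872, 0.489, 0.008]
force: [-0.7, 0.2, 0.6]
finger_gap: 46.6
```

```bash
python3 st.py
```

```text
10.97 [468.4 163.7  51.6] yaw 58.6 tilt 0.0068 0.0084 j6 0.76 F [-0.7  0.2  0.6] M [ 0.03  -0.043 -0.01 ] gap 46.6
```

>>> apply_moves(rows=[[0.3,-0.3,0.2,-3,46.5],[0.2,-0.2,0.2,-3,46.5],[0,0,0.2,-3,46.5],[0,0,0.2,-3,46.5],[0,0,0,0,46.5]])

```text
clock: 11.38
ee_pos: [468.9, 164.4, 51.2]
eef_rot: [0.008, 0.82, 0.572, 0.008]
force: [-0.2, -0.7, -0.3]
finger_gap: 46.5
```

```bash
python3 st.py
```

```text
11.38 [468.9 164.4  51.2] yaw 69.8 tilt 0.0079 0.008 j6 0.57 F [-0.2 -0.7 -0.3] M [ 0.018 -0.006  0.005] gap 46.5
```

>>> apply_moves(rows=[[-0.2,-0.3,0.2,-3,46.5],[-0.2,-0.3,0.2,-3,46.5],[-0.2,-0.2,0.2,-3,46.5],[0,0,0,0,46.5]])

```text
clock: 11.72
ee_pos: [469.1, 164.0, 50.9]
eef_rot: [0.009, 0.777, 0.63, 0.008]
force: [0.2, -0.4, 0.6]
finger_gap: 46.6
```

```bash
python3 st.py
```

```text
11.72 [469.1 164.   50.9] yaw 78.1 tilt 0.0091 0.0081 j6 0.42 F [ 0.2 -0.4  0.6] M [-0.016 -0.098  0.018] gap 46.6
```

>>> apply_moves(rows=[[-0.2,-0.3,0.2,-3,46.5],[-0.2,-0.2,0.2,-3,46.5],[-0.2,-0.2,0.2,-3,46.5],[0,0,0,0,46.5]])

```text
clock: 12.05
ee_pos: [467.7, 163.2, 50.0]
eef_rot: [0.009, 0.729, 0.684, 0.007]
force: [0.8, -0.7, 0.7]
finger_gap: 46.6
```

```bash
python3 st.py
```

```text
12.05 [467.7 163.2  50. ] yaw 86.3 tilt 0.0094 0.0068 j6 0.28 F [ 0.8 -0.7  0.7] M [-0.021 -0.071 -0.07 ] gap 46.6
```

>>> apply_moves(rows=[[0.5,0.2,0,-3,46.5],[0.4,0.2,0,-3,46.5],[0.2,0,0,-3,46.5],[0,0,0,0,46.5]])

```text
clock: 12.38
ee_pos: [467.7, 164.2, 49.9]
eef_rot: [0.01, 0.679, 0.734, 0.006]
force: [-0.0, 0.2, 0.1]
finger_gap: 46.6
```

```bash
python3 st.py
```

```text
12.38 [467.7 164.2  49.9] yaw 94.4 tilt 0.0096 0.0057 j6 0.14 F [-0.   0.2  0.1] M [-0.001 -0.067  0.019] gap 46.6
```

>>> apply_moves(rows=[[0.2,0.2,0,-3,46.5],[0.2,0.2,0,-3,46.5],[0,0,0,-3,46.5],[0,0,0,0,46.5]])

```text
clock: 12.72
ee_pos: [468.1, 164.5, 50.0]
eef_rot: [0.01, 0.626, 0.78, 0.005]
force: [0.9, -2.2, -0.2]
finger_gap: 46.5
```

```bash
python3 st.py
```

```text
12.72 [468.1 164.5  50. ] yaw 102.5 tilt 0.01 0.0049 j6 -0.0 F [ 0.9 -2.2 -0.2] M [-0.107 -0.073 -0.08 ] gap 46.5
```

Mz −0.08 and a side force: possibly at the stop teeth. I back off slightly and probe the flange height.

>>> apply_moves(rows=[[0,0,0,2,46.5],[0,0,1.2,0,46.5],[0,0,1.2,0,46.5],[0,0,0,0,46.5]])

```text
clock: 13.05
ee_pos: [468.1, 164.3, 47.7]
eef_rot: [0.01, 0.646, 0.764, 0.005]
force: [0.0, 1.0, 1.0]
finger_gap: 46.9
```

```bash
python3 st.py
```

```text
13.05 [468.1 164.3  47.7] yaw 99.6 tilt 0.0099 0.005 j6 0.05 F [0. 1. 1.] M [-0.025  0.001 -0.043] gap 46.9
```

>>> apply_moves(rows=[[0,0,1,0,46.5],[0,0,0.6,0,46.5],[0,0,0,0,46.5]])

```text
clock: 13.3
ee_pos: [468.1, 164.3, 45.9]
eef_rot: [0.01, 0.646, 0.763, 0.005]
force: [-0.5, -0.3, 2.6]
finger_gap: 46.7
```

```bash
python3 st.py
```

```text
13.3 [468.1 164.3  45.9] yaw 99.5 tilt 0.0099 0.005 j6 0.05 F [-0.5 -0.3  2.6] M [-0.082  0.031 -0.026] gap 46.7
```

>>> apply_moves(rows=[[0,0,0.7,0,46.5],[0,0,0,0,46.5]])

```text
clock: 13.47
ee_pos: [468.1, 164.3, 45.1]
eef_rot: [0.01, 0.646, 0.763, 0.005]
force: [-0.3, -0.2, 0.4]
finger_gap: 46.6
```

```bash
python3 st.py
```

```text
13.47 [468.1 164.3  45.1] yaw 99.4 tilt 0.0099 0.005 j6 0.05 F [-0.3 -0.2  0.4] M [-0.061 -0.071 -0.036] gap 46.6
```

>>> apply_moves(rows=[[0,0,1,0,46.5],[0,0,0.8,0,46.5],[0,0,0,0,46.5]])

```text
clock: 13.72
ee_pos: [468.1, 164.3, 43.1]
eef_rot: [0.01, 0.646, 0.763, 0.005]
force: [-1.1, -0.5, 2.2]
finger_gap: 46.1
```

>>> apply_moves(rows=[[0,0,1,0,46.5],[0,0,0,0,46.5]])

```text
clock: 13.88
ee_pos: [468.1, 164.3, 42.0]
eef_rot: [0.01, 0.646, 0.763, 0.005]
force: [-1.4, 0.5, -0.2]
finger_gap: 46.6
```

```bash
python3 st.py
```

```text
13.88 [468.1 164.3  42. ] yaw 99.4 tilt 0.0098 0.005 j6 0.05 F [-1.4  0.5 -0.2] M [-0.03  -0.021 -0.029] gap 46.6
```

No contact down to TCP 42, so the flange top is below 42. On the land it would be at 47, so the nut has dropped in. Now clockwise, loose and gentle.

>>> apply_moves(rows=[[0,0,0,4,46.5],[0,0,0,4,46.5],[0,0,0,4,46.5],[0,0,0,4,46.5],[0,0,0,3,46.5],[0,0,0,0,46.5]])

```text
clock: 14.38
ee_pos: [468.2, 164.3, 41.2]
eef_rot: [0.009, 0.768, 0.64, 0.006]
force: [-0.2, 0.2, -0.2]
finger_gap: 46.7
```

```bash
python3 st.py
```

```text
14.38 [468.2 164.3  41.2] yaw 79.6 tilt 0.0088 0.0065 j6 0.4 F [-0.2  0.2 -0.2] M [-0.006 -0.061 -0.015] gap 46.7
```

>>> apply_moves(rows=[[0,0,0,4,46.5],[0,0,0,4,46.5],[0,0,0,4,46.5],[0,0,0,4,46.5],[0,0,0,0,46.5]])

```text
clock: 14.8
ee_pos: [467.8, 164.2, 40.4]
eef_rot: [0.008, 0.851, 0.525, 0.007]
force: [0.1, -0.1, -0.6]
finger_gap: 46.7
```

```bash
python3 st.py
```

```text
14.8 [467.8 164.2  40.4] yaw 63.4 tilt 0.0077 0.0072 j6 0.68 F [ 0.1 -0.1 -0.6] M [-0.01  -0.059 -0.002] gap 46.7
```

>>> apply_moves(rows=[[0,0,0,4,46.5],[0,0,0,4,46.5],[0,0,0,4,46.5],[0,0,0,0,46.5]])

```text
clock: 15.13
ee_pos: [467.6, 164.1, 40.0]
eef_rot: [0.007, 0.9, 0.436, 0.008]
force: [0.0, -0.7, -0.7]
finger_gap: 46.4
```

```bash
python3 st.py
```

```text
15.13 [467.6 164.1  40. ] yaw 51.7 tilt 0.0069 0.0077 j6 0.88 F [ 0.  -0.7 -0.7] M [-0.055 -0.008  0.024] gap 46.4
```

>>> apply_moves(rows=[[0.3,0,0,4,46.5],[0.2,0,0,4,46.5],[0.2,0,0,4,46.5],[0,0,0,0,46.5]])

```text
clock: 15.47
ee_pos: [467.9, 164.6, 39.7]
eef_rot: [0.006, 0.939, 0.344, 0.008]
force: [0.5, -0.1, 0.2]
finger_gap: 46.1
```

```bash
python3 st.py
```

```text
15.47 [467.9 164.6  39.7] yaw 40.3 tilt 0.0061 0.0081 j6 1.08 F [ 0.5 -0.1  0.2] M [0.035 0.009 0.037] gap 46.1
```

>>> apply_moves(rows=[[0,0,0,4,46.5],[0,0,0,4,46.5],[0,0,0,4,46.5],[0,0,0,0,46.5]])

```text
clock: 15.8
ee_pos: [467.8, 164.7, 39.5]
eef_rot: [0.005, 0.968, 0.251, 0.009]
force: [0.7, 0.5, 0.0]
finger_gap: 46.5
```

```bash
python3 st.py
```

```text
15.8 [467.8 164.7  39.5] yaw 29.1 tilt 0.0052 0.0086 j6 1.28 F [0.7 0.5 0. ] M [-0.038 -0.029  0.019] gap 46.5
```

>>> apply_moves(rows=[[0,0,0,4,46.5],[0,0,0,4,46.5],[0,0,0,0,46.5]])

```text
clock: 16.05
ee_pos: [467.9, 164.7, 39.4]
eef_rot: [0.005, 0.982, 0.19, 0.009]
force: [-0.2, 0.1, 0.2]
finger_gap: 46.3
```

```bash
python3 st.py
```

```text
16.05 [467.9 164.7  39.4] yaw 21.9 tilt 0.0047 0.0089 j6 1.41 F [-0.2  0.1  0.2] M [ 0.013 -0.047 -0.023] gap 46.3
```

>>> apply_moves(rows=[[0,0,0,3,46.5],[0,0,0,3,46.5],[0,0,0,0,46.5]])

```text
clock: 16.3
ee_pos: [467.7, 164.6, 39.3]
eef_rot: [0.004, 0.989, 0.146, 0.009]
force: [0.0, -0.6, -1.0]
finger_gap: 46.2
```

```bash
python3 st.py
```

```text
16.3 [467.7 164.6  39.3] yaw 16.8 tilt 0.0043 0.009 j6 1.5 F [ 0.  -0.6 -1. ] M [-0.    -0.012  0.006] gap 46.2
```

>>> apply_moves(rows=[[0,0,0,2.5,46.5],[0,0,0,2,46.5],[0,0,0,0,46.5]])

```text
clock: 16.55
ee_pos: [467.9, 164.7, 39.4]
eef_rot: [0.004, 0.993, 0.115, 0.009]
force: [-0.9, -0.7, 0.2]
finger_gap: 46.0
```

```bash
python3 st.py
```

```text
16.55 [467.9 164.7  39.4] yaw 13.2 tilt 0.004 0.0093 j6 1.56 F [-0.9 -0.7  0.2] M [ 0.009 -0.018  0.027] gap 46.0
```

>>> apply_moves(rows=[[0,0,0,2.5,46.5],[0,0,0,0,46.5]])

```text
clock: 16.72
ee_pos: [468.0, 164.7, 39.4]
eef_rot: [0.004, 0.995, 0.098, 0.009]
force: [0.2, -0.6, 0.6]
finger_gap: 46.6
```

```bash
python3 st.py
```

```text
16.72 [468.  164.7  39.4] yaw 11.2 tilt 0.0038 0.0095 j6 1.59 F [ 0.2 -0.6  0.6] M [ 0.022 -0.004  0.05 ] gap 46.6
```

>>> apply_moves(rows=[[0,0,0,2.5,46.5],[0,0,0,0,46.5]])

```text
clock: 16.88
ee_pos: [468.1, 164.8, 39.5]
eef_rot: [0.004, 0.997, 0.081, 0.01]
force: [0.2, 0.4, 0.8]
finger_gap: 46.0
```

```bash
python3 st.py
```

```text
16.88 [468.1 164.8  39.5] yaw 9.2 tilt 0.0036 0.0096 j6 1.63 F [0.2 0.4 0.8] M [ 0.033 -0.022  0.07 ] gap 46.0
```

>>> apply_moves(rows=[[0,0,0,2,46.5],[0,0,0,0,46.5]])

```text
clock: 17.05
ee_pos: [468.2, 164.8, 39.5]
eef_rot: [0.003, 0.998, 0.067, 0.01]
force: [0.5, -0.5, 0.5]
finger_gap: 46.5
```

```bash
python3 st.py
```

```text
17.05 [468.2 164.8  39.5] yaw 7.7 tilt 0.0035 0.0098 j6 1.65 F [ 0.5 -0.5  0.5] M [ 0.023 -0.008  0.007] gap 46.5
```

Probe the flange height again (should be at 35 when home).

>>> apply_moves(rows=[[0,0,1.2,0,46.5],[0,0,1,0,46.5],[0,0,0,0,46.5]])

```text
clock: 17.3
ee_pos: [468.4, 164.8, 37.2]
eef_rot: [0.004, 0.997, 0.072, 0.01]
force: [0.3, 0.1, 0.2]
finger_gap: 46.3
```

```bash
python3 st.py
```

```text
17.3 [468.4 164.8  37.2] yaw 8.2 tilt 0.0035 0.01 j6 1.64 F [0.3 0.1 0.2] M [0.003 0.076 0.022] gap 46.3
```

>>> apply_moves(rows=[[0,0,0.8,0,46.5],[0,0,0,0,46.5]])

```text
clock: 17.47
ee_pos: [468.4, 164.8, 36.2]
eef_rot: [0.004, 0.997, 0.073, 0.01]
force: [0.2, 0.2, -0.1]
finger_gap: 46.7
```

```bash
python3 st.py
```

```text
17.47 [468.4 164.8  36.2] yaw 8.4 tilt 0.0035 0.0098 j6 1.64 F [ 0.2  0.2 -0.1] M [0.043 0.049 0.055] gap 46.7
```

No contact at 36.2, so the underside is below about 31. I open, withdraw and look.

>>> apply_moves(rows=[[0,0,-1,0,75],[0,0,-1,0,75],[0,0,0,0,75],[0,0,0,0,75],[0,0,0,0,75],[0,0,0,0,75]])

```text
clock: 17.97
ee_pos: [468.4, 164.8, 38.5]
eef_rot: [0.004, 0.997, 0.074, 0.01]
force: [-0.0, 0.3, -0.1]
finger_gap: 74.9
```

>>> apply_moves(rows=[[0,0,-15,0,75],[0,0,-30,0,75],[0,0,-35,0,75],[0,0,-30,0,75],[0,20,0,0,75],[0,40,0,0,75],[0,40,0,0,75],[0,40,0,0,75]])

```text
clock: 18.63
ee_pos: [486.8, 28.9, 155.4]
eef_rot: [0.003, 0.997, 0.079, 0.01]
force: [0.3, 0.9, -1.1]
finger_gap: 75.0
```

>>> apply_moves(rows=[[0,40,0,0,75],[0,40,0,0,75],[0,30,0,0,75],[0,0,0,0,75]])

```text
clock: 18.97
ee_pos: [506.3, -91.1, 157.8]
eef_rot: [0.005, 0.997, 0.078, 0.013]
force: [1.3, -0.8, 0.7]
finger_gap: 74.7
```

Run:
```python
import st
from h import *
import pickle
F={n:grab(n) for n in('top','side')}; pickle.dump(F,open('f2.pkl','wb'))
def crop(f,u,v,w=20): return cv2.resize(f['image'][v-w:v+w,u-w:u+w],(400,400),interpolation=cv2.INTER_CUBIC)
save(np.hstack([crop(F['top'],262,231),crop(F['side'],314,248)]),'c5.png')
F0=pickle.load(open('f0.pkl','rb'))
for n in F:
    W=cloud(F[n]).reshape(-1,3); r=np.hypot(W[:,0]-467,W[:,1]-164.7)
    q=W[(r>10)&(r<22)&(W[:,2]>50)]; print(n,'nut top',len(q),np.median(q,0).round(1))
    if len(q)>10: A=np.c_[q[:,:2]-q[:,:2].mean(0),np.ones(len(q))]; print(' slope',np.linalg.lstsq(A,q[:,2],rcond=None)[0].round(3))
    W=cloud(F0[n]).reshape(-1,3); r=np.hypot(W[:,0]-476,W[:,1]+130.7)
    q=W[(r>14)&(r<22)&(W[:,2]>25)]; print('  before, on bench',len(q),np.median(q,0).round(1))
    r=np.hypot(W[:,0]-440,W[:,1]-164); print('  strap',np.median(W[r<9,2]).round(1), 'bench',np.median(W[np.hypot(W[:,0]-440,W[:,1]+10)<15,2]).round(1))
```

```text
18.97 [506.3 -91.1 157.8] yaw 8.9 tilt 0.005 0.0128 j6 1.1 F [ 1.3 -0.8  0.7] M [ 0.063 -0.007 -0.007] gap 74.7
top nut top 121 [466.6 168.3  66.3]
 slope [2.9000e-02 1.0000e-03 6.5116e+01]
  before, on bench 115 [ 474.3 -132.6   36.6]
  strap 30.5 bench 3.0
side nut top 86 [467.6 167.9  65.4]
 slope [ 5.0000e-03 -7.0000e-03  6.3909e+01]
  before, on bench 52 [ 477.8 -131.4   33.9]
  strap 29.1 bench 3.5
```

View pics/c5.png

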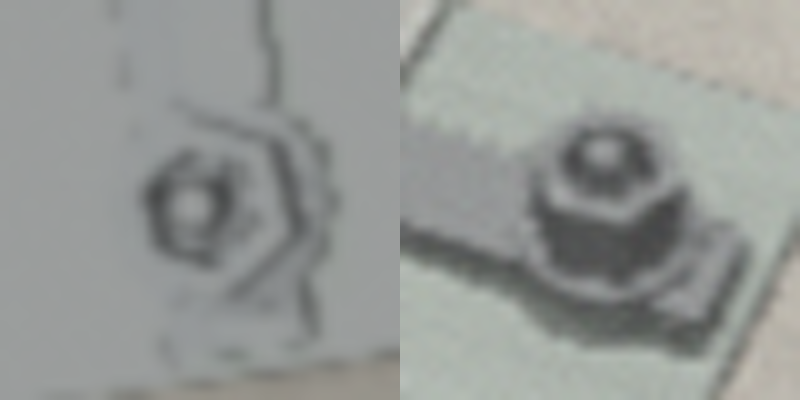

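The crop shows the nut seated flat on the strap: top view at about (215,210), side view at about (610,210), stud tip showing through the bore. Both cameras put its top at about 66 mm, level, which is the fully home height, and the gripper is well clear.

```bash
python3 -c "
from workcell import ctrl
print(ctrl.hand_in(), ctrl.read_state()['clock'])"
```

```text
the job is handed in; nothing more can be done
the job is handed in; nothing more can be done
```

The large flange nut is screwed down on the stud, flange flat on the strap as far as my checks show. I let go of it and handed the job in at about 19 s.

- **What I did:** I set the nut over the stud and turned it about 97° anticlockwise in loose jaws (3–5 N) until it dropped in. I then turned it about 80° clockwise, which is inside the 72–87° between the flange seating and the dead stop.
- **Drop-in:** before turning clockwise I lowered the open fingertips to 42 mm without touching the flange. They would have touched at about 47 mm had the nut still been on the land.
- **Fully home:**
  - The fingertips met nothing at 36.2 mm, so the underside was below about 31 mm.
  - With the gripper withdrawn, the two cameras put the nut's top at 66.3 and 65.4 mm, against 66 nominal. The tilt was at most 0.03.
- **Forces:** they stayed within about 3 N, and turning moments at or below about 0.08 N m at the readings between moves.
- **Less certain:**
  - The side picture could not show the nut going on, so I did that by position and force.
  - The turn angles are good only to about ±6° because of the jaw slack. The depth readings are good only to about 1–3 mm; the bare bench read about 3 mm high.
  - The tool tilted about 1° during the turning.
  - I did not compare the other objects before and after. The arm passed well above them, apart from the lowering to pick up the nut.

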